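Clamp the taped seam of a print roller in the gluing press

TASK

Roll the print roller along the gluing board, without lifting it off the board, until the pale seam tape on it faces straight up and the roller lies under the raised press foot. Then press the knob on top of the press down by 26 mm, until the dark ring on its stem just reaches the top of the guide, so that the sprung foot clamps the seam. Finish while still holding the knob down there, and leave the other things on the table alone.

Things in the scene. Friction and masses are not known exactly. Their poses are not given: they have to be found in the camera images.
- press: Fixed gluing press; origin on the table; mm in its own axes (x roughly away from the robot, z up). Board x -100..100, y -160..185, 20 thick; a batten 6 high, 8 wide along both long edges (x = +-96). Green column x -47..13, y 150..175, up to z 150; green guide arm x -39..5, y 60..175, z 124..150. Plunger with knob above and foot below at x -17, y 95. The roller rolls along x.
- roller_center (a point): Centre of the roller: dark rubber cylinder, 50 mm diameter, 260 mm long, 0.2-0.45 kg, loose on the board. Own y runs along it; own z points from its axis to the pale tape (16 mm wide, full length). Starts along the press's y, tape facing the press's +x, about level, centre 5-35 mm on the press's +x side. Rolling about 37 mm to -x turns the tape up, under the foot. It stays where left.
- foot: Sprung press foot: flat pale wooden pad 60 (x) x 50 (y) x 12 mm, origin at the centre of its underside, axes as the press's. Raised, the underside is 82 mm above the table, 12 mm clear of the roller's top. It goes down with the knob until it meets the roller, then its spring (about 600 N/m) compresses.
- knob_top (a point): Centre of the flat top of the press's round wooden palm knob, 46 mm in diameter, 26 mm high; 218 mm above the table when up. Under it 16 mm steel stem runs down to the guide, topped by a 2 mm steel washer; a dark ring 3 mm high round the stem stands 26 mm above that washer at rest.
- plunger (a joint): Downward travel of the knob in m: 0 = fully up (spring-returned), 0.036 = bottom stop; 0.026 wanted. It needs about 2 N to start, 4 N at 12 mm where the foot meets the roller, then 2 N and 0.75 N per mm more: about 16 N at 26 mm. It springs back up when let go.
- paint_jug: Bystander: yellow paint jug with pump, 100 mm in diameter, 240 mm high, origin at its underside.
- brush_pot: Bystander: white pot with brushes, 80 mm in diameter, 215 mm high with the brushes, origin at its underside.
- glue_jar: Bystander: clear jar with white cap, 64 mm in diameter, 80 mm high, origin at its underside.
- scraper: Bystander: spatula lying on the table, origin at its underside.

How it is judged (in metres and radians):
On the way, in this order (a step that is already met when the one before it is completed fails the run):
1. the roller rests, let go, under the raised foot with its tape facing up (angle between roller_center's own z axis and vertical below 0.3 rad and x of roller_center in the frame of foot between -0.025 and 0.025 m and y of roller_center in the frame of foot between -0.125 and -0.065 m and angle between the y axis of roller_center and the y axis of foot, either way round below 0.2 rad and value of joint plunger below 0.005 m and linear speed of roller below 0.01 m/s and contact force between each of the fingers, the arm and roller below 0.2 N), for 0.3 s.
2. the knob is pressed down and the foot clamps the roller (value of joint plunger above 0.022 m and contact force between foot and roller above 4 N), for 0.2 s.
At the end, for the whole second after the job is handed in: The robot is still holding the knob 22 to 30 mm down, the foot presses on the roller with more than 4 N, and the roller lies still, under the foot (its axis within 25 mm of the foot's centre along the press's x, within 0.2 rad of parallel to the press's y), with the tape facing up within 0.30 rad (all of step 2 and angle between roller_center's own z axis and vertical below 0.3 rad and x of roller_center in the frame of foot between -0.025 and 0.025 m and y of roller_center in the frame of foot between -0.125 and -0.065 m and angle between the y axis of roller_center and the y axis of foot, either way round below 0.2 rad and value of joint plunger below 0.03 m and contact force between any of the fingers, the arm and plunger above 2 N and linear speed of roller below 0.02 m/s); the arm keeps its last pose, push and grip.
It fails at once if the roller is lifted off the board (height (world z) of roller_center above 0.06 m).
It fails at once if the roller falls off the board (height (world z) of roller_center below 0.035 m).
It fails at once if another thing on the table is pushed aside (distance of any of paint_jug, brush_pot, glue_jar, scraper from where it was at the start of the episode above 0.03 m).
It also fails if it takes over 48 s, if anything falls off the work surface, if the arm or the gripper's body presses on something with over 40 N, if the wrist force passes 120 N, or if a joint passes its speed limit or range.

ROBOT

A 6-joint arm with a two-finger parallel gripper is mounted at the origin on the work surface. World frame = base frame: x ahead of the robot, y to its left, z up, the work surface at z = 0. Lengths are in mm, angles in rad, forces in N, time in s.
With the tool pointing down it reaches from about 275 to 750 mm from the base axis. Payload 10.2 kg.
Tool frame: the origin (TCP) lies between the finger pads; the fingertips stand 8 mm ahead of it and the grasp point (between the pads) lies 11 mm behind it; z points along the fingers, x is the direction in which the jaws open and shut, and the axes are right-handed (so a half turn about z gives the same grasp; the last joint's range is limited). The gripper opens to 85 mm and grips with 20 to 120 N. Pads are 22 mm wide; open, the fingers measure 114 mm over their backs; the gripper's body (76 mm by 85 mm) begins 54 mm behind the grasp point. The pads swing forward as they close: fully open they stand 13 mm farther back than shut.
Start: joints at [0.977, 0.313, 1.498, -0, 1.331, -0.223], TCP at [190.253, 489.321, 239.294] pointing down, gripper open.
Joint ranges: [-2.94, 2.94], [-0.97, 2.17], [0.19, 2.56], [-1.23, 4.37], [0.02, 3.11], [-2.88, 2.88]. Speed limits (rad/s): [2.39, 2.39, 3.01, 3.14, 3.14, 3.14].

INTERFACE

Orientations are given as a unit quaternion [w, x, y, z].
In Python, from rig import sense, eyes, ctrl gives the robot as it stands.
- The arm moves only by the tool move_arm, never from a script. Its argument "rows" is a list that holds one entry, the list of rows, each a list of 5 numbers: the shift along the tool's x, y, z in mm, then the turn about the tool's z in units of 6 degrees (1.0 is 6 degrees), then the gripper command: -1 is shut, 1 is fully open, values between are in proportion. In form: [[[dx, dy, dz, roll, jaw], ...]]. A call has 1 to 12 rows; each row is the pose to reach, as a shift and turn from the pose measured when the call began, along the tool's axes at that moment; what a row does not reach only later rows make up. A row lasts 1/8 s, in which the tool goes at most 62.5 mm and 10.7 degrees, less where a joint would pass 70% of its speed; a pose out of reach is approached as far as the arm can. A call with a gripper value outside its range is refused whole. The fingers move at their own pace and stop on an object; "squeeze" is the grip in N (left out, the last holds). Time passes only in rows, so rows that repeat a pose let the fingers close. It gives the time, the measured TCP pose, the force and the opening at its end, in the units of the state.
- sense(): the state, without advancing time (a new reading comes with each control period).
- eyes.capture(name): name is "side" or "top"; returns a dict with "color" (480x640x3 uint8, blue, green, red), "vertical_fov" (degrees; the focal length in pixels is half the picture's height over the tangent of half this angle, whatever the lens; pixels are square), "cx", "cy" (the principal point, pixels), "k1" (the pictures are not rectified: a ray, as slopes to the right and down, at radius r is drawn at 1 + k1 r^2 times it, then the intrinsics apply), "xyz" and "attitude" of the camera in the world. Camera axes: x right, y down, z forward; pixel columns grow to the right and rows downward; lengths in mm; the calibration is good to about 2 mm. A picture is of the moment at which its call begins. There is no depth.
- ctrl.finish_job(): hands the job in, once; it reports no verdict.
The state is a dict: "time_s": time; "joints": joint angles; "dq": joint speeds; "tau": joint torques, N m; "eef_pos": TCP position; "ee_rot": TCP orientation; "force": force on the tool from outside, world axes, zero at the start; "wrist_torque": the same for the moment, N m; "grip_width": opening from 0.0 (shut) to 1.0 (fully open).
Only numpy, scipy, OpenCV 4.12 (cv2) and the standard library are available. Lean on these libraries where they do the work, as an engineer would, in place of code of your own. Each camera call takes 0.05 s, during which the arm holds its last target. There are 200 camera calls.

## Working session

There is one attempt and no reset: what is moved stays moved. The work goes in short steps, Python scripts to look and compute and a tool call to move; the robot and the scene stay as the last step left them, time stands still between calls to the robot, and variables do not carry over. Pictures are saved under pics/ and viewed, about 8 in all and at most 12, crops included, and the job is handed in when it is done.

Besides the shell and the picture viewer there is one more tool, called after "Call:" by a JSON object that holds its "op" and its "data". move_arm: Moves the arm, as the interface text tells. Its arguments: {"type":"object","properties":{"rows":{"type":"array","items":{"type":"array","items":{"type":"array","items":{"type":"number"}}}},"squeeze":{"type":"number"}},"required":["rows"]}

```bash
mkdir -p pics; cat > h.py <<'E'
import numpy as np, cv2
from rig import sense, eyes, ctrl
from scipy.spatial.transform import Rotation as R
def rot(q): return R.from_quat([q[1],q[2],q[3],q[0]]).as_matrix()
def K(c):
    f=240/np.tan(np.radians(c['vertical_fov'])/2); return np.array([[f,0,c['cx']],[0,f,c['cy']],[0,0,1.]])
D=lambda c: np.array([c['k1'],0,0,0,0.])
def ray(c,uv):
    p=cv2.undistortPoints(np.array([[uv]],float),K(c),D(c))[0,0]
    return np.array(c['xyz'],float), rot(c['attitude'])@np.array([p[0],p[1],1])
def onz(c,uv,z):
    o,d=ray(c,uv); return o+d*(z-o[2])/d[2]
def proj(c,P):
    Rm=rot(c['attitude']); P=(np.atleast_2d(P)-np.array(c['xyz']))@Rm
    return cv2.projectPoints(P.reshape(-1,1,3),np.zeros(3),np.zeros(3),K(c),D(c))[0].reshape(-1,2)
def tri(c1,u1,c2,u2):
    o1,d1=ray(c1,u1);o2,d2=ray(c2,u2)
    s=np.linalg.lstsq(np.c_[d1,-d2],o2-o1,rcond=None)[0]
    a,b=o1+s[0]*d1,o2+s[1]*d2; return (a+b)/2,np.linalg.norm(a-b)
E
python3 - <<'E'
from h import *
for n in('side','top'):
    c=eyes.capture(n); cv2.imwrite(f'pics/{n}0.png',c['color']); print({k:v for k,v in c.items() if k!='color'})
print(sense())
E
```

```text
{'vertical_fov': 44.4466004594743, 'cx': 312.1978934324056, 'cy': 235.19909284434695, 'k1': -0.07820399685855156, 'xyz': array([  74.06899267, -625.76877269, 1095.95314368]), 'attitude': array([-0.31713297,  0.88856731, -0.31300051,  0.10911231])}
{'vertical_fov': 51.16346139632057, 'cx': 316.75604824636366, 'cy': 236.34338030202224, 'k1': -0.06219271920285417, 'xyz': array([ 299.84466411,  -27.09594917, 1369.62428089]), 'attitude': array([-0.08419851,  0.73318013, -0.67083786,  0.0730347 ])}
{'time_s': 0.1, 'joints': array([ 9.76585551e-01,  3.13377979e-01,  1.49835285e+00, -1.95138657e-05,
        1.33096952e+00, -2.23393797e-01]), 'dq': array([ 0.00093866, -0.00123069, -0.00178932, -0.00069033,  0.00141851,
       -0.00017183]), 'tau': array([ 3.48089503e-03, -4.12901330e+01, -2.60140586e+01, -1.48165323e-04,
        3.02102977e-03, -1.09630031e-05]), 'eef_pos': array([190.1390098 , 489.13150243, 238.80362316]), 'ee_rot': array([ 2.12492803e-04,  8.25340007e-01,  5.64635781e-01, -5.11547839e-04]), 'force': array([ 0.84506528,  0.10930588, -0.0368643 ]), 'wrist_torque': array([ 0.01164674, -0.02304065, -0.02029254]), 'grip_width': 1.0020146737952451}
```

View pics/side0.png

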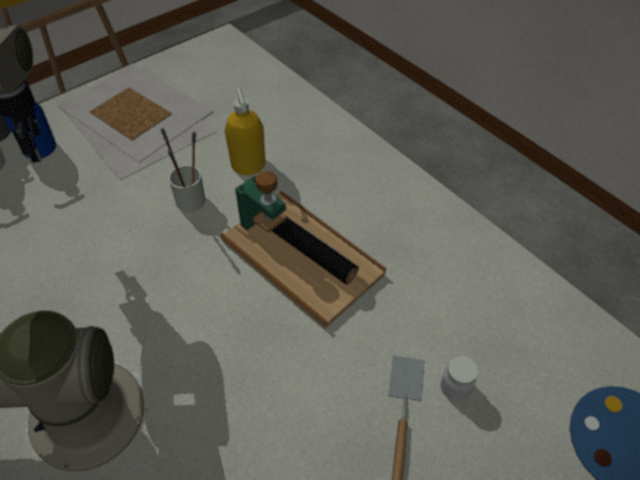

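View pics/top0.png

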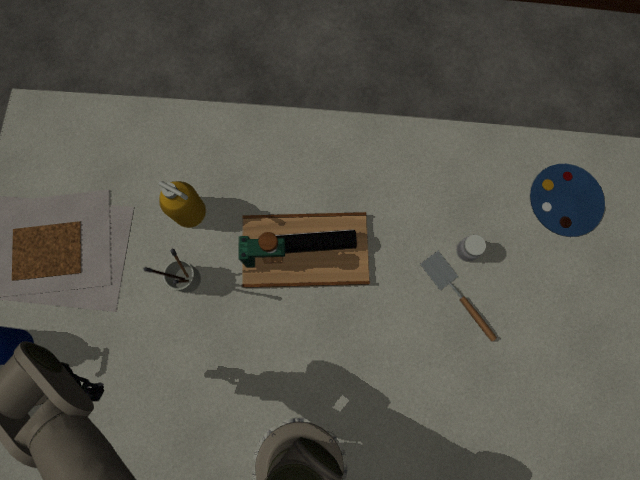

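The side view shows the press at about (300,240), its knob at (266,180) and the near end of the roller at (350,272). In the top view the board corners are about (243,215), (368,213), (369,285) and (243,287), the knob is at (268,240), and the roller runs to (356,239). The tape isn't visible because it faces +x, away from the cameras.

```bash
python3 - <<'E'
from h import *
t=eyes.capture('top'); s=eyes.capture('side')
for uv in [(243,214),(368,212),(369,285),(243,288)]: print('corner',onz(t,uv,23).round(1))
for c,n,b in((t,'top',(225,195,390,300)),(s,'side',(215,150,395,330))):
    x0,y0,x1,y1=b; im=c['color'][y0:y1,x0:x1]
    hsv=cv2.cvtColor(im,cv2.COLOR_BGR2HSV)
    k=4 if n=='top' else 3
    cv2.imwrite(f'pics/{n}1.png',cv2.convertScaleAbs(cv2.resize(im,None,fx=k,fy=k,interpolation=cv2.INTER_CUBIC),alpha=1.6))
    m=((hsv[...,2]<45)).astype(np.uint8)
    N,l,st,ce=cv2.connectedComponentsWithStats(m)
    for i in range(1,N):
        if st[i,4]>150: print(n,'dark',st[i]+[x0,y0,0,0,0],ce[i]+[x0,y0], cv2.minAreaRect(np.argwhere(l==i)[:,::-1].astype(np.float32)+np.float32([x0,y0])))
p,e=tri(t,(268,240),s,(266,179)); print('knob',p,e)
E
cd pics; python3 -c "
import cv2,numpy as np
a=cv2.imread('top1.png');b=cv2.imread('side1.png');print(a.shape,b.shape)"
```

```text
corner [649.3 218.7  23. ]
corner [ 685.6 -127.9   23. ]
corner [ 482.1 -144.3   23. ]
corner [443.8 193.6  23. ]
top dark [ 240  230  117   37 1699] [307.48381401 244.0447322 ] ((297.5265197753906, 245.14874267578125), (25.781883239746094, 118.1287841796875), 79.89496612548828)
side dark [237 191  48  39 698] [253.19054441 209.98997135] ((256.23394775390625, 214.22018432617188), (50.19009780883789, 33.61970138549805), 16.699243545532227)
side dark [ 271  218   87   66 1781] [314.51375632 249.20662549] ((313.8892517089844, 248.95376586914062), (92.08495330810547, 20.87504768371582), 34.75591278076172)
knob [540.8391822  117.26460867 214.65342684] 1.5009679450080375
(420, 660, 3) (540, 540, 3)
```

View pics/top1.png

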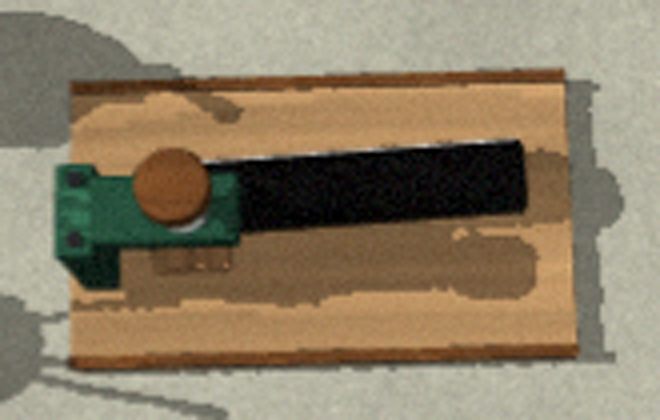

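View pics/side1.png

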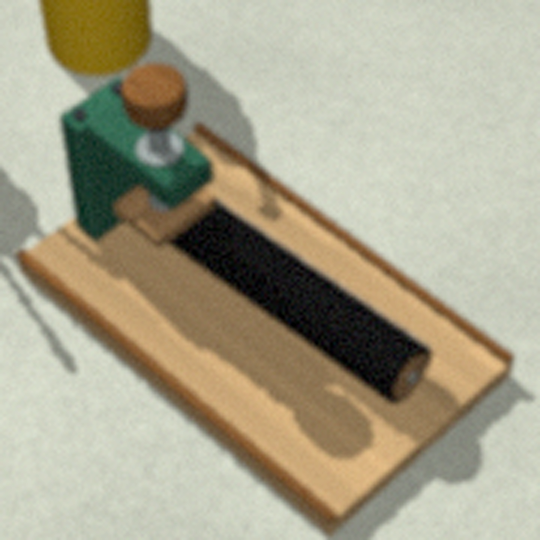

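The enlarged top view gives the batten corners (70,88), (564,73), (578,352), (70,365). The knob is at (171,187), the roller's near end spans (519,140)–(523,212), and its far end disappears under the guide at about (240,150)–(240,230). In the side crop the near end face is centred at (412,375).

```bash
python3 - <<'E'
from h import *
t=eyes.capture('top'); s=eyes.capture('side')
T=lambda u,v:(225+u/4-.4,195+v/4-.4); S=lambda u,v:(215+u/3-.3,150+v/3-.3)
M=np.array([[100,185],[100,-160],[-100,-160],[-100,185.]])
W=np.array([onz(t,T(*p),26)[:2] for p in [(70,84),(564,70),(578,354),(70,367)]])
a,b=M-M.mean(0),W-W.mean(0); U,_,Vt=np.linalg.svd(a.T@b); Rm=Vt.T@U.T
tr=W.mean(0)-Rm@M.mean(0); print('W',W.round(1),'res',(M@Rm.T+tr-W).round(1))
yaw=np.arctan2(Rm[1,0],Rm[0,0]); print('yaw',yaw,'origin',tr)
print('sidecorners',[ (Rm.T@(onz(s,S(*p),26)[:2]-tr)).round(1) for p in [(197,125),(512,356),(333,525),(20,255)]])
kn=tri(t,T(171,184),s,S(155,85)); print('knob',kn, Rm.T@(kn[0][:2]-tr),'pred',Rm@[-17,95]+tr)
loc=lambda p:(Rm.T@(p[:2]-tr)).round(1)
e=tri(t,T(523,180),s,S(412,375)); print('end',e,loc(e[0]))
print('mid near',loc(onz(t,T(520,178),47)),'mid far',loc(onz(t,T(240,193),47)))
print('jug',onz(t,(182,210),120),'pot',onz(t,(182,276),40))
st=sense(); A=rot(st['ee_rot']); print('tool axes',A.round(3)); np.savez('press.npz',yaw=yaw,tr=tr,Rm=Rm)
E
```

```text
W [[ 643.7  220.1]
 [ 683.8 -121.1]
 [ 486.9 -143.9]
 [ 447.7  196.1]] res [[ 1.1  0.6]
 [ 1.1 -0.8]
 [-0.6 -1.2]
 [-1.6  1.4]]
yaw 0.1165611797963146 origin [566.97857046  25.39229091]
sidecorners [array([ 97.4, 183.1]), array([  98.9, -158.4]), array([-100. , -163.3]), array([-96.5, 180.8])]
knob (array([540.34380227, 117.72317921, 216.83657661]), np.float64(1.7911882087161017)) [-15.71619248  94.80192564] pred [539.04567058 117.77060603]
end (array([599.67308126, -97.94078476,  50.13154102]), np.float64(4.065830893200991)) [  18.1 -126.3]
mid near [  18.5 -123.5] mid far [13.5 65.8]
jug [621.04026587 361.33982463 120.        ] pot [459.10767724 358.84976152  40.        ]
tool axes [[ 0.362  0.932 -0.   ]
 [ 0.932 -0.362 -0.   ]
 [-0.    -0.    -1.   ]]
```

The press fit is consistent: knob height measures 217 mm against the given 218, and its x,y are within 1.5 mm. The roller centre is at about press (15.5, 3), with yaw under 0.03. Next I move above the +x side of the roller, with the jaws opening along it.

Call:
{"op": "move_arm", "data": {"rows": [[[0, 0, -61, -1.5, 1], [-28, 58, -61, -3, 1], [-56, 117, -61, -4.65, 1], [-85, 175, -61, -4.65, 1], [-113, 234, -61, -4.65, 1], [-142, 293, -61, -4.65, 1], [-170, 351, -61, -4.65, 1], [-198, 410, -61, -4.65, 1], [-226, 468, -61, -4.65, 1], [-255, 527, -61, -4.65, 1], [-283, 585, -61, -4.65, 1], [-283, 585, -61, -4.65, 1]]]}}

```text
time_s: 1.8
eef_pos: [634.2, 10.9, 299.2]
ee_rot: [-0.0, 0.666, 0.746, -0.001]
force: [0.5, 0.3, -0.2]
grip_width: 1.0
```

```bash
cat > st.py <<'E'
from h import *
z=np.load('press.npz');st=sense();p=st['eef_pos'];A=rot(st['ee_rot'])
print(st['time_s'],p.round(1),'press',(z['Rm'].T@(p[:2]-z['tr'])).round(1),'tool y in press',(z['Rm'].T@A[:2,1]).round(3),'tz',A[:,2].round(3),'F',st['force'].round(1),st['grip_width'])
E
python3 st.py
```

```text
1.8 [634.2  10.9 299.2] press [ 65.1 -22.2] tool y in press [ 1.    -0.003] tz [-0.001 -0.    -1.   ] F [ 0.5  0.3 -0.2] 1.000402530878475
```

Call:
{"op": "move_arm", "data": {"rows": [[[0, 0, 60, 0, 1], [0, 0, 120, 0, 1], [0, 0, 180, 0, 1], [0, 0, 220, 0, 1], [0, 0, 245, 0, 1], [0, 0, 262, 0, 1], [0, 0, 265, 0, 1], [0, 0, 265, 0, 1]]]}}

```text
time_s: 2.8
eef_pos: [634.3, 10.8, 35.0]
ee_rot: [0.0, 0.666, 0.746, -0.0]
force: [0.1, 0.4, 0.1]
grip_width: 1.0
```

```bash
python3 st.py; python3 - <<'E'
from h import *
c=eyes.capture('side'); im=c['color'][150:330,215:395]; cv2.imwrite('pics/side2.png',cv2.convertScaleAbs(cv2.resize(im,None,fx=3,fy=3,interpolation=cv2.INTER_CUBIC),alpha=1.6))
E
```

```text
2.8 [634.3  10.8  35. ] press [ 65.2 -22.4] tool y in press [ 1.    -0.003] tz [ 0.    -0.001 -1.   ] F [0.1 0.4 0.1] 1.0000110689329569
```

View pics/side2.png

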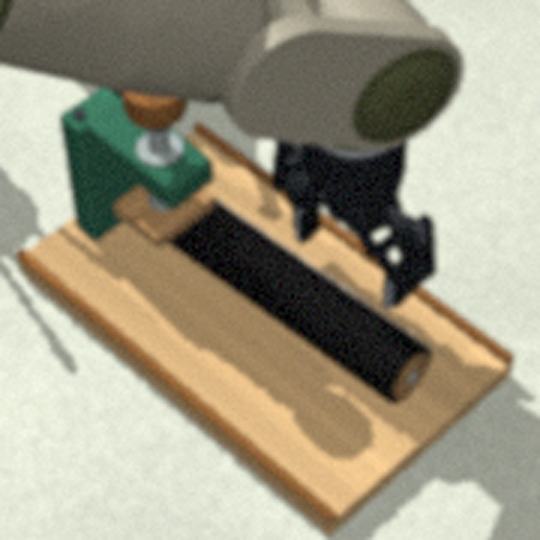

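The side view shows both fingers down behind the roller between it and the far batten, clear of both. I start the push toward -x slowly, stopping part-way to check.

Call:
{"op": "move_arm", "data": {"rows": [[[0, -4, 0, 0, 1], [0, -8, 0, 0, 1], [0, -11, 0, 0, 1], [0, -14, 0, 0, 1], [0, -16, 0, 0, 1], [0, -18, 0, 0, 1], [0, -20, 0, 0, 1], [0, -22, 0, 0, 1], [0, -24, 0, 0, 1], [0, -26, 0, 0, 1], [0, -28, 0, 0, 1], [0, -30, 0, 0, 1]]]}}

```text
time_s: 4.35
eef_pos: [604.5, 7.3, 35.3]
ee_rot: [0.0, 0.666, 0.746, -0.0]
force: [0.1, 1.0, -0.2]
grip_width: 0.999
```

```bash
python3 st.py; python3 - <<'E'
from h import *
c=eyes.capture('top'); im=c['color'][195:300,225:390]; a=cv2.convertScaleAbs(cv2.resize(im,None,fx=4,fy=4,interpolation=cv2.INTER_CUBIC),alpha=1.6)[:300]
c=eyes.capture('side'); im=c['color'][210:300,265:365]; b=cv2.convertScaleAbs(cv2.resize(im,None,fx=3,fy=3,interpolation=cv2.INTER_CUBIC),alpha=1.6)
o=np.zeros((570,660,3),np.uint8);o[:300]=a;o[300:,:300]=b
cv2.imwrite('pics/both3.png',o)
E
```

```text
4.35 [604.5   7.3  35.3] press [ 35.2 -22.3] tool y in press [ 1.    -0.003] tz [ 0.001 -0.001 -1.   ] F [ 0.1  1.  -0.2] 0.9986896854345726
```

View pics/both3.png

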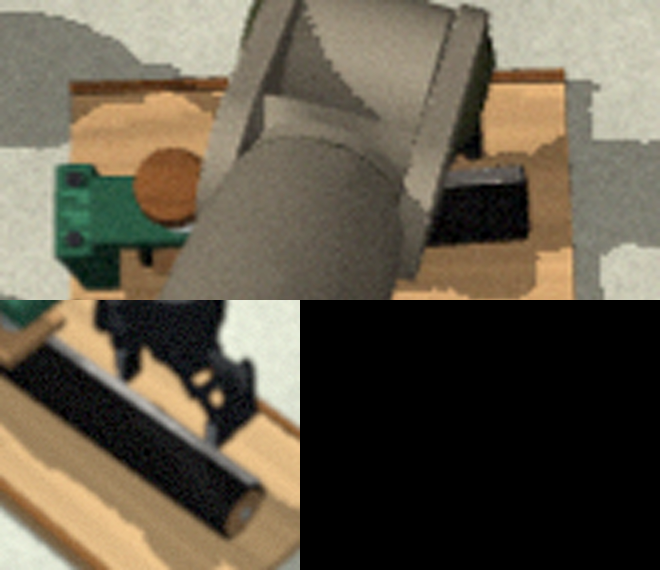

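The tape has rolled into view along the top edge (about (480,178) in the crop), and the roller's end has moved about 19 mm, so it is rolling rather than sliding. I continue another 20 mm, then look at the tape before backing off.

Call:
{"op": "move_arm", "data": {"rows": [[[0, -2, 0, 0, 1], [0, -4, 0, 0, 1], [0, -6, 0, 0, 1], [0, -8, 0, 0, 1], [0, -10, 0, 0, 1], [0, -12, 0, 0, 1], [0, -14, 0, 0, 1], [0, -16, 0, 0, 1], [0, -17, 0, 0, 1], [0, -18, 0, 0, 1], [0, -19, 0, 0, 1], [0, -19, 0, 0, 1]]]}}

```text
time_s: 5.95
eef_pos: [585.4, 5.1, 35.2]
ee_rot: [0.0, 0.666, 0.746, -0.0]
force: [0.4, -0.3, 0.3]
grip_width: 0.996
```

```bash
python3 st.py; cat > look.py <<'E'
from h import *
import sys
z=np.load('press.npz'); 
c=eyes.capture('top'); im=c['color'][195:300,225:390]; a=cv2.convertScaleAbs(cv2.resize(im,None,fx=4,fy=4,interpolation=cv2.INTER_CUBIC),alpha=1.6)[:300]
c=eyes.capture('side'); im=c['color'][210:300,265:365]; b=cv2.convertScaleAbs(cv2.resize(im,None,fx=3,fy=3,interpolation=cv2.INTER_CUBIC),alpha=1.6)
o=np.zeros((570,660,3),np.uint8);o[:300]=a;o[300:,:300]=b
cv2.imwrite(sys.argv[1],o)
E
python3 look.py pics/both4.png
```

```text
5.95 [585.4   5.1  35.2] press [ 15.9 -22.3] tool y in press [ 1.    -0.003] tz [-0.    -0.001 -1.   ] F [ 0.4 -0.3  0.3] 0.996457060223901
```

View pics/both4.png

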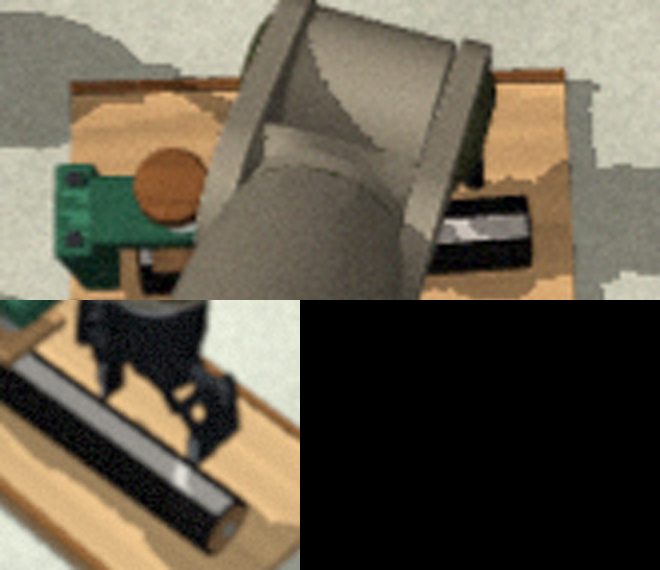

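The tape now lies near the roller's top. At the near end it spans about (529,212)–(530,243) in the crop, and the roller itself spans (527,197)–(532,267).

```bash
python3 - <<'E'
from h import *
z=np.load('press.npz');t=eyes.capture('top');s=eyes.capture('side')
T=lambda u,v:(225+u/4-.4,195+v/4-.4);S=lambda u,v:(265+u/3-.3,210+v/3-.3)
loc=lambda p:(z['Rm'].T@(p[:2]-z['tr'])).round(1)
for n,p,h in(('tape a',(529,212),69),('tape b',(530,243),69),('tape left',(445,232),70),('sil',(529.5,232),47)): print(n,loc(onz(t,T(*p),h)))
print('side tape edges',loc(onz(s,S(241,500),69)),loc(onz(s,S(221,515),69)))
print('side end centre',loc(onz(s,S(230,530),45)))
E
```

```text
tape a [  -9.5 -126.7]
tape b [ -30.4 -126.4]
tape left [-21.6 -70.6]
sil [ -18.8 -128.2]
side tape edges [-174.5 -284.7] [-190.8 -282.6]
side end centre [-185.6 -286.7]
```

The tape centre is at press x ≈ -20 and the roller axis at about -20, so the tape faces up and sits 3 mm off the foot's centre. I back off gently and rise.

Call:
{"op": "move_arm", "data": {"rows": [[[0, 3, 0, 0, 1], [0, 8, 0, 0, 1], [0, 15, 0, 0, 1], [0, 22, 0, 0, 1], [0, 22, 0, 0, 1], [0, 22, -40, 0, 1], [0, 22, -100, 0, 1], [0, 22, -160, 0, 0], [0, 22, -215, 0, -1], [0, 22, -225, 0, -1], [0, 22, -225, 0, -1], [0, 22, -225, 0, -1]]]}}

```text
time_s: 7.65
eef_pos: [606.8, 7.9, 258.1]
ee_rot: [-0.001, 0.666, 0.746, -0.001]
force: [-0.2, 0.7, 0.1]
grip_width: 0.003
```

```bash
python3 st.py; python3 look.py pics/both5.png
```

```text
7.65 [606.8   7.9 258.1] press [ 37.5 -22. ] tool y in press [ 1.    -0.003] tz [-0.003  0.    -1.   ] F [-0.2  0.7  0.1] 0.003357537306652587
```

View pics/both5.png

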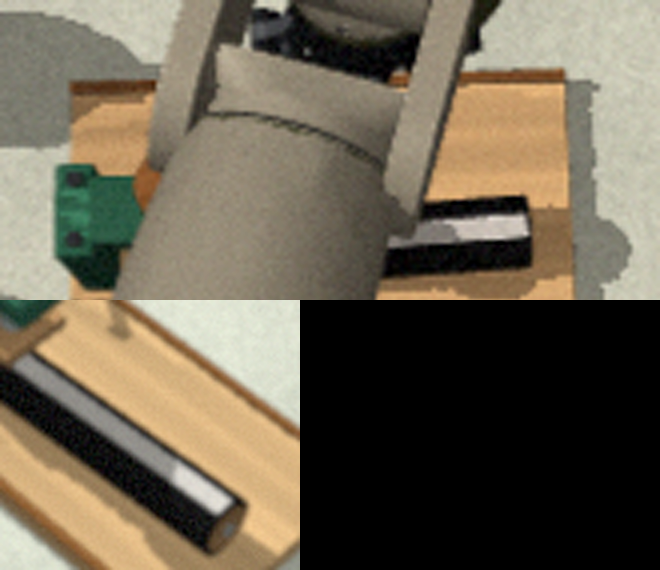

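The roller stayed put, with its end still spanning (527,197)–(532,267) and the tape up. Now I go over the knob.

Call:
{"op": "move_arm", "data": {"rows": [[[40, -18, -10, 0, -1], [80, -36, -10, 0, -1], [117, -54, -5, 0, -1], [117, -54, 0, 0, -1], [117, -54, 0, 0, -1], [117, -54, 10, 0, -1], [117, -54, 20, 0, -1], [117, -54, 25, 0, -1], [117, -54, 28, 0, -1]]]}}

```text
time_s: 8.88
eef_pos: [540.0, 117.8, 230.3]
ee_rot: [-0.001, 0.666, 0.746, -0.001]
force: [-0.0, 0.6, -0.3]
grip_width: 0.002
```

```bash
python3 st.py
```

```text
8.875 [540.  117.8 230.3] press [-16.1  94.9] tool y in press [ 1.    -0.003] tz [-0.003 -0.    -1.   ] F [-0.   0.6 -0.3] 0.002000269663637127
```

Call:
{"op": "move_arm", "data": {"rows": [[[0, 0, 3, 0, -1], [0, 0, 6, 0, -1], [0, 0, 9, 0, -1], [0, 0, 12, 0, -1], [0, 0, 15, 0, -1], [0, 0, 15, 0, -1]]]}}

```text
time_s: 9.62
eef_pos: [540.1, 117.7, 215.3]
ee_rot: [-0.001, 0.666, 0.746, -0.001]
force: [0.5, -0.2, 4.4]
grip_width: 0.002
```

```bash
python3 st.py
```

```text
9.625 [540.1 117.7 215.3] press [-16.   94.9] tool y in press [ 1.    -0.003] tz [-0.003 -0.    -1.   ] F [ 0.5 -0.2  4.4] 0.0017668612587317626
```

That is 4.4 N at about 11 mm of travel, as expected. I continue to about 26 mm.

Call:
{"op": "move_arm", "data": {"rows": [[[0, 0, 3, 0, -1], [0, 0, 6, 0, -1], [0, 0, 9, 0, -1], [0, 0, 12, 0, -1], [0, 0, 14, 0, -1], [0, 0, 15.3, 0, -1], [0, 0, 15.3, 0, -1], [0, 0, 15.3, 0, -1], [0, 0, 15.3, 0, -1]]]}}

```text
time_s: 10.75
eef_pos: [540.2, 117.8, 201.7]
ee_rot: [-0.0, 0.666, 0.746, -0.0]
force: [-5.0, -1.0, 15.2]
grip_width: 0.0
```

```bash
python3 st.py; python3 - <<'E'
from h import *
c=eyes.capture('side'); im=c['color'][160:310,225:375]; cv2.imwrite('pics/side6.png',cv2.convertScaleAbs(cv2.resize(im,None,fx=4,fy=4,interpolation=cv2.INTER_CUBIC),alpha=1.6))
E
```

```text
10.75 [540.2 117.8 201.7] press [-15.9  94.9] tool y in press [ 1.    -0.003] tz [-0.001 -0.    -1.   ] F [-5.  -1.  15.2] 0.0002593919854742461
```

View pics/side6.png

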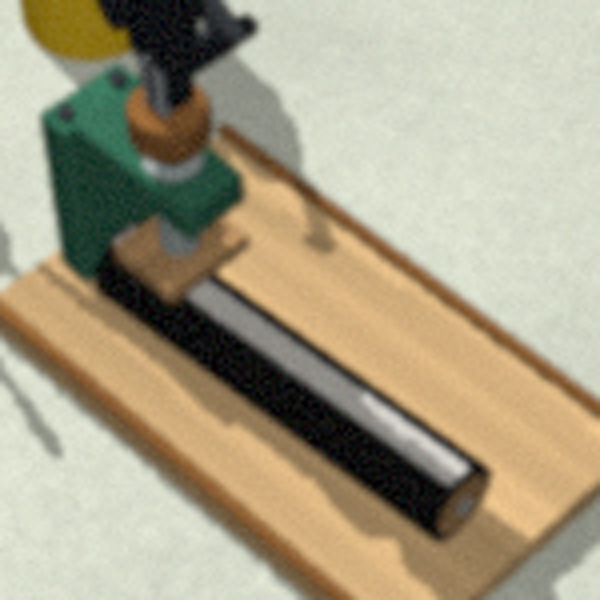

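The foot clamps the roller, the knob is down, and the tape still faces up; the near-end face is at (465,505) in this crop. I go about 1 mm further toward 26 mm and hold to check that it is steady.

Call:
{"op": "move_arm", "data": {"rows": [[[0, 0, 2.5, 0, -1], [0, 0, 2.5, 0, -1], [0, 0, 2.5, 0, -1], [0, 0, 2.5, 0, -1], [0, 0, 2.5, 0, -1], [0, 0, 2.5, 0, -1]]]}}

```text
time_s: 11.55
eef_pos: [540.2, 117.8, 200.8]
ee_rot: [0.0, 0.666, 0.746, -0.0]
force: [-6.2, -1.3, 16.4]
grip_width: 0.001
```

```bash
python3 st.py; python3 - <<'E'
from h import *
import numpy as np
z=np.load('press.npz')
c=eyes.capture('side'); im=cv2.convertScaleAbs(cv2.resize(c['color'][160:310,225:375],None,fx=4,fy=4,interpolation=cv2.INTER_CUBIC),alpha=1.6)
old=cv2.imread('pics/side6.png')
d=np.abs(im.astype(int)-old)[250:].mean(); print('roller region diff',d)
cv2.imwrite('pics/side7.png',im[60:300])
loc=lambda p:(z['Rm'].T@(p[:2]-z['tr'])).round(1)
S=lambda u,v:(225+u/4-.4,160+v/4-.4)
print('end centre',loc(onz(c,S(465,505),45)),'tape edges',loc(onz(c,S(471,464),69)),loc(onz(c,S(445,483),69)))
E
python3 st.py
```

```text
11.55 [540.2 117.8 200.8] press [-15.9  94.9] tool y in press [ 1.    -0.003] tz [ 0. -0. -1.] F [-6.2 -1.3 16.4] 0.0010357898503178496
roller region diff 2.5657666666666668
end centre [ -15.8 -127.5] tape edges [  -6.7 -122.3] [ -25.4 -120.8]
11.6 [540.2 117.8 200.9] press [-15.9  94.9] tool y in press [ 1.    -0.003] tz [ 0. -0. -1.] F [-5.8 -0.5 16.4] -0.002621104708751529
```

View pics/side7.png

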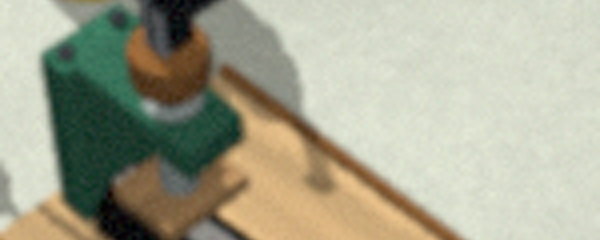

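The knob is fully held, its skirt just above the washer at about (170,105), and the foot is down on the roller. Force and travel both match about 26 mm, so I hand in.

```bash
python3 -c "
from rig import ctrl; print(ctrl.finish_job())"
```

```text
the job is handed in; nothing more can be done
None
```

I rolled the roller about 36 mm toward -x, pushing it with both open fingers. The tape ended facing up, and the roller came to rest under the raised foot. I then backed off, closed the gripper, pressed the knob down, and handed the job in while still holding it.

**Last checks:**
- **Knob:** 16.4 N vertical, which by the force figures given means about 26 mm of travel. The TCP height gives about 25 mm. The dark ring was not visible in the pictures, so I did not check its alignment directly.
- **Roller:** the tape centre and the roller axis lie at nearly the same press x, so the tape faces up. The top view puts both at about -20 mm and the side view at about -16 mm, a 4 mm disagreement. Both are well inside ±25 mm of the foot's -17 mm.
- **Steadiness:** the roller had not visibly moved between the last two side pictures.
- **Side force:** there was an unexpected sideways force of about 6 N on the tool while pressing. I left it, since the position and force were steady.
- **Other things on the table:** I kept well clear of them and felt no unexpected contact, but did not re-measure their positions.

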